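# Unpin and open the blue crate at the food-bank sorting table

### The job

Open the blue crate: pull its red retaining pin out of the staple and set the pin down on the bare table, then lift the lid off by its black handle and lay it, handle up, in the middle of the cardboard sheet; put it down, do not drop it. Leave the green crate shut, with its pin in place.

Things in the scene. Friction and masses are not known exactly. Their poses are not given: they have to be found in the camera images.
- blue_pin_grip (a point): Centre of the blue crate pin's red grip: block 16 (x) x 24 (y) x 38 mm (z), foot 24 mm below this point. From its foot an 8 mm steel rod, resting on the lid, runs 48 mm along -y through a steel staple 36 mm from this point that rises 21 mm above the lid. Pinch across x from above; pulled level along +y, the pin is free after 30 mm. 50 g, loose. Upright on the table this point is 24 mm high.
- blue_handle (a point): Centre of the blue lid's black handle: bar 76 (x) x 14 (y) x 14 mm on two end posts, 39 mm above the lid's top; pinch across y from above. Lid 186 (x) x 146 (y) mm, 0.3 kg, lift-off, no hinge, skirt 10 mm over the fixed crate's rim (90 mm high). Staple 63 mm along -x; unpinned, the lid lifts straight up, clear after 25 mm. Lying on the sheet, this point is 59 mm above the table.
- sheet: Brown cardboard sheet fixed flat on the table between the two crates, 240 mm (x) x 200 mm (y) x 4 mm thick; origin at the centre of its underside, on the table. The table for 110 mm on the robot's side (-x) of the sheet is bare.
- green_pin_grip (a point): Centre of the red grip of the other crate's pin. That crate is green, with the same shape, lid and pin as the blue one. It must stay as it is.

How it is judged:
By the outcome, as a careful person would: the job done as asked, in the order asked, and still so for the second after the job is handed in, with the robot touching nothing.
It also fails if it takes over 54 s, if anything falls off the work surface, if the arm or the gripper's body presses on something with over 40 N, if the wrist force passes 120 N, or if a joint passes its speed limit or range.

### The arm

A 6-joint arm with a two-finger parallel gripper is mounted at the origin on the work surface. World frame = base frame: x ahead of the robot, y to its left, z up, the work surface at z = 0. Lengths are in m, angles in rad, forces in N, time in s.
With the tool pointing down it reaches from about 0.275 to 0.75 m from the base axis. Payload 10.2 kg.
Tool frame: the origin (TCP) lies midway between the tips of the shut fingers; the grasp point (between the pads) lies 19 mm behind it (env.hold_point_z is the distance from the TCP to the grasp point, in m); z points along the fingers, y is the line along which they close (so a half turn about z gives the same grasp; the last joint's range is limited). The gripper opens to 85 mm and grips with 20 to 120 N. Pads are 22 mm wide; open, the fingers measure 114 mm over their backs; the gripper's body (76 mm by 85 mm) begins 54 mm behind the grasp point. The pads swing forward as they close: fully open they stand 13 mm farther back than shut.
Start: joints at [-1.41, 0.313, 1.498, -0, 1.331, -0.223], TCP at [0.197, -0.487, 0.193] pointing down, gripper open.
Joint ranges: [-2.94, 2.94], [-0.97, 2.17], [0.19, 2.56], [-1.23, 4.37], [0.02, 3.11], [-2.88, 2.88]. Speed limits (rad/s): [2.39, 2.39, 3.01, 3.14, 3.14, 3.14].

### API

Orientations are given as a unit quaternion [x, y, z, w].
In Python, from bench import env, kinematics, monitor, eyes, job gives the robot as it stands. The module is installed in compiled form; this text tells all that it offers. Calls block until the motion is done:
- env.reach(position, orientation): joint-space move of the TCP to a pose.
- env.movel(position, velocity=0.15, frame=None, guard=None): straight line of the TCP; frame=None keeps the orientation; velocity is the mean speed in m/s. With guard (N) it stops when the force on the tool has changed by that much, and returns True; else False.
- env.set_joints(angles): joint-space move.
- env.release() and env.close_gripper(effort=None): open the fingers fully, or close them until they stop; effort is the grip in N (None keeps the last).
- env.hold(seconds).
- kinematics.ik(position, orientation): joint angles nearest the present ones, or None.
- monitor.sense(): the state.
- eyes.grab_frame(name): name is "scene" or "top" or "wrist"; returns a dict with "frame" (420x560x3 uint8, red, green, blue), "mtx" (3x3 intrinsics, pixels), "k1" (the pictures are not rectified: a ray, as slopes to the right and down, at radius r is drawn at 1 + k1 r^2 times it, then the intrinsics apply), "view" (4x4, takes a point from world to camera coordinates). Camera axes: x right, y down, z forward; pixel columns grow to the right and rows downward; lengths in m; the calibration is good to about 2 mm. A picture is of the moment at which its call begins. There is no depth.
A pose or a line that the arm cannot do raises env.MotionError and nothing moves.
- job.hand_in(): hands the job in, once; it reports no verdict.
The state is a dict: "clock": time; "joints": joint angles; "qvel": joint speeds; "joint_efforts": joint torques, N m; "position": TCP position; "ee_rot": TCP orientation; "contact_force": force on the tool from outside, world axes, zero at the start; "ft_torque": the same for the moment, N m; "finger_gap": opening from 0.0 (shut) to 1.0 (fully open).
Only numpy, scipy, OpenCV 4.12 (cv2) and the standard library are available. Lean on these libraries where they do the work, as an engineer would, in place of code of your own. Each camera call takes 0.05 s, during which the arm holds its last target. There are 200 camera calls.

## Working session

There is one attempt and no reset: what is moved stays moved. The work goes in short steps, each a Python script; the robot and the scene stay as the last script left them, time stands still between calls to the robot, and variables do not carry over. Pictures are saved under pics/ and viewed, on a budget of 10 in all, crops included, one or two more only if the job needs it, and the job is handed in when it is done.

```bash
mkdir -p pics
python3 - <<'E'
from bench import env, kinematics, monitor, eyes, job
import cv2, numpy as np, pickle
d={}
for n in ("scene","top","wrist"):
    f=eyes.grab_frame(n); d[n]=f
    print(n, f["mtx"].tolist(), f["k1"], np.round(f["view"],4).tolist())
pickle.dump(d,open("f0.pkl","wb"))
cv2.imwrite("pics/a.png",cv2.resize(np.hstack([d["scene"]["frame"],d["top"]["frame"]])[:,:,::-1],(800,300),interpolation=cv2.INTER_AREA))
cv2.imwrite("pics/top.png",d["top"]["frame"][:,:,::-1])
cv2.imwrite("pics/scene.png",d["scene"]["frame"][:,:,::-1])
s=monitor.sense();print(s); print(env.hold_point_z)
E
```

```text
scene [[446.3526188564364, 0.0, 282.57382155142454], [0.0, 446.3526188564364, 206.83780140050396], [0.0, 0.0, 1.0]] 0.03139315885661473 [[0.6435, 0.7655, -0.0057, -0.3718], [0.4377, -0.3741, -0.8176, -0.1535], [-0.628, 0.5236, -0.5758, 1.3931], [0.0, 0.0, 0.0, 1.0]]
top [[449.7686882475513, 0.0, 274.47720994087604], [0.0, 449.7686882475513, 211.2502406597041], [0.0, 0.0, 1.0]] -0.018723903226131183 [[0.0253, -0.9996, -0.0108, 0.0048], [-0.9987, -0.0248, -0.0438, 0.5602], [0.0435, 0.0119, -0.999, 1.0978], [0.0, 0.0, 0.0, 1.0]]
wrist [[354.3229880719144, 0.0, 279.3934714066241], [0.0, 354.3229880719144, 208.1062872556727], [0.0, 0.0, 1.0]] -0.006040442355032308 [[0.3741, -0.9274, -0.0008, -0.5234], [-0.8764, -0.3538, 0.3266, -0.0427], [-0.3032, -0.1215, -0.9452, 0.3804], [0.0, 0.0, 0.0, 1.0]]
{'clock': 0.15, 'joints': array([-1.41039978e+00,  3.13331714e-01,  1.49823046e+00,  1.76576464e-05,
        1.33099764e+00, -2.23377595e-01]), 'qvel': array([-0.00068805, -0.00133537, -0.00330712,  0.00092093, -0.00072652,
       -0.00057025]), 'joint_efforts': array([ 1.67807546e-03, -4.12365890e+01, -2.59797460e+01, -2.22727958e-04,
        3.17896775e-03,  5.93801147e-06]), 'position': array([ 0.19654083, -0.48658916,  0.1922734 ]), 'ee_rot': array([ 9.81646383e-01,  1.90709582e-01,  2.37965486e-05, -4.83068657e-04]), 'contact_force': array([ 0.3074622 ,  0.10037904, -0.51411334]), 'ft_torque': array([-0.009139  ,  0.0034693 , -0.02302482]), 'finger_gap': 0.9992856958360076}
0.0187
```

View pics/top.png

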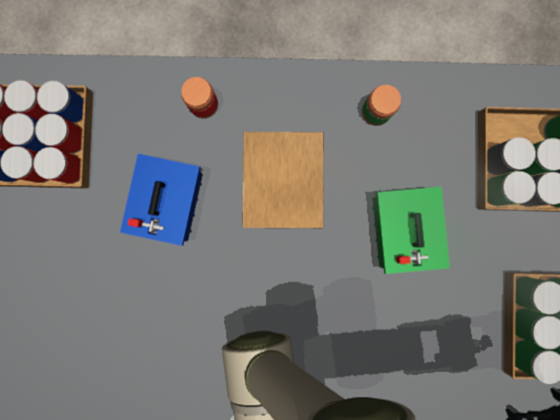

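View pics/scene.png

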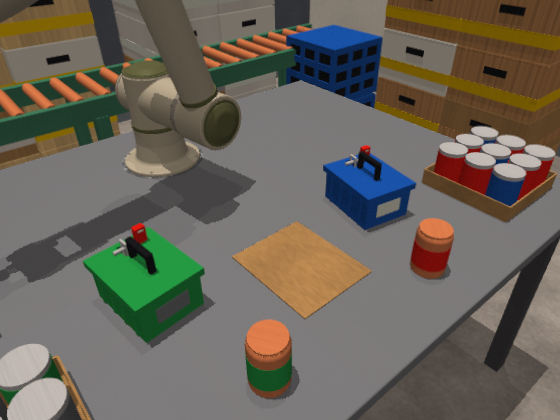

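The top view shows the blue crate at left, with its red grip near (134,223), staple (152,226) and handle (158,197). The sheet is at (283,180) and the green crate at (413,230). In the scene view the blue grip is at (365,150), the handle at (370,163) and the sheet at (301,265).

```bash
cat > h.py <<'E'
import cv2, numpy as np
def rays(f,uv):
    uv=np.asarray(uv,float).reshape(-1,1,2)
    s=cv2.undistortPoints(uv,f["mtx"],np.array([f["k1"],0,0,0.])).reshape(-1,2)
    R,t=f["view"][:3,:3],f["view"][:3,3]
    return -R.T@t, np.c_[s,np.ones(len(s))]@R
def on_plane(f,uv,z):
    c,d=rays(f,uv); return c+d*((z-c[2])/d[:,2])[:,None]
def cross(obs):
    "obs: [(frame, (u,v))...] -> point, worst ray miss"
    A=np.zeros((3,3));b=np.zeros(3);L=[]
    for f,p in obs:
        c,d=rays(f,p);d=d[0]/np.linalg.norm(d[0]);P=np.eye(3)-np.outer(d,d);A+=P;b+=P@c;L.append((P,c))
    x=np.linalg.solve(A,b); return x,max(np.linalg.norm(P@(x-c)) for P,c in L)
def mask(img,col):
    h,s,v=[a.astype(int) for a in cv2.split(cv2.cvtColor(img,cv2.COLOR_RGB2HSV))]
    m={"red":((h<6)|(h>172))&(s>170)&(v>90),"blue":(abs(h-112)<12)&(s>130)&(v>60),
       "green":(abs(h-62)<15)&(s>130)&(v>60),"brown":(abs(h-15)<9)&(s>70)&(v>80),"dark":v<45}[col]
    return m.astype(np.uint8)
def blobs(m,roi=None,amin=8):
    "roi u0,v0,u1,v1 -> [(area,centroid,contour)]"
    if roi: k=np.zeros_like(m);k[roi[1]:roi[3],roi[0]:roi[2]]=1;m=m*k
    cs=cv2.findContours(m,cv2.RETR_EXTERNAL,cv2.CHAIN_APPROX_NONE)[0]
    out=[]
    for c in cs:
        q=np.zeros_like(m);cv2.drawContours(q,[c],-1,1,-1);q&=m;a=int(q.sum())
        if a>=amin:
            ys,xs=np.nonzero(q);out.append((a,np.array([xs.mean(),ys.mean()]),c))
    return sorted(out,key=lambda o:-o[0])
E
python3 - <<'E'
from h import *; import pickle
d=pickle.load(open("f0.pkl","rb"));T,S=d["top"],d["scene"]
def one(f,c,roi): b=blobs(mask(f["frame"],c),roi); print(c,[(x[0],x[1].round(1).tolist()) for x in b[:3]]); return b[0]
for nm,rt,rs in (("bpin",(120,210,148,235),(350,138,382,165)),("gpin",(390,245,420,275),(125,215,155,248))):
    print(nm,cross([(T,one(T,"red",rt)[1]),(S,one(S,"red",rs)[1])]))
for nm,rt,rs in (("bhandle",(140,175,172,222),(350,145,390,185)),("ghandle",(402,205,432,250),(120,230,160,278))):
    a=one(T,"dark",rt);b=one(S,"dark",rs);print(nm,cross([(T,a[1]),(S,b[1])]))
    r=cv2.minAreaRect(a[2]);w=on_plane(T,cv2.boxPoints(r),.135).round(4);print(r,w.tolist())
a=one(T,"brown",(235,120,335,240));b=one(S,"brown",(225,215,380,318))
print("sheet",cross([(T,a[1]),(S,b[1])]))
for f,o in((T,a),(S,b)):
    q=cv2.approxPolyDP(cv2.convexHull(o[2]),6,True)
    print(q.reshape(-1,2).tolist(),on_plane(f,q.reshape(-1,2),.004).round(4).tolist())
w=on_plane(T,a[2].reshape(-1,2),.004)[:,:2].astype(np.float32);print(cv2.minAreaRect(w))
for c,roi in(("blue",(110,145,210,250)),("green",(365,175,460,285))):
    o=one(T,c,roi);w=on_plane(T,o[2].reshape(-1,2),.096)[:,:2].astype(np.float32);print(c,cv2.minAreaRect(w))
E
```

```text
red [(66, [133.7, 222.0])]
red [(49, [365.4, 148.9])]
bpin (array([0.52287696, 0.32973204, 0.12617663]), np.float64(0.0004308642784780648))
red [(66, [403.8, 259.5])]
red [(193, [138.7, 232.6])]
gpin (array([ 0.45529543, -0.27229584,  0.1175252 ]), np.float64(0.000207665009504291))
dark [(218, [155.4, 197.4])]
dark [(257, [369.2, 163.7])]
bhandle (array([0.5782558 , 0.28301524, 0.12344355]), np.float64(0.0015587463315098406))
((156.48780822753906, 197.89022827148438), (9.28912353515625, 32.546852111816406), 12.094758033752441) [[0.5442, 0.2949, 0.135], [0.615, 0.2825, 0.135], [0.6111, 0.2621, 0.135], [0.5404, 0.2747, 0.135]]
dark [(16, [415.8, 243.9])]
dark [(430, [140.4, 253.4])]
ghandle (array([ 0.49318017, -0.2970678 ,  0.10232389]), np.float64(0.006318498811855251))
((415.5500183105469, 244.14999389648438), (3.1622774600982666, 4.743415832519531), 71.56504821777344) [[0.4918, -0.2865, 0.135], [0.4953, -0.2963, 0.135], [0.4889, -0.2986, 0.135], [0.4853, -0.2888, 0.135]]
brown [(7678, [282.5, 179.5])]
brown [(6892, [301.3, 267.6])]
sheet (array([ 0.64166313,  0.00092705, -0.01033875]), np.float64(6.3626162266746356e-06))
[[322, 132], [322, 227], [243, 227], [244, 132]] [[0.7619, -0.095, 0.004], [0.5241, -0.0998, 0.004], [0.5192, 0.0962, 0.004], [0.7574, 0.1005, 0.004]]
[[296, 221], [371, 271], [306, 317], [232, 257]] [[0.5187, 0.0935, 0.004], [0.7583, 0.0979, 0.004], [0.7617, -0.0955, 0.004], [0.5261, -0.1052, 0.004]]
((0.6405439972877502, 0.001261383295059204), (0.23825208842754364, 0.19802848994731903), 1.3217201232910156)
blue [(4633, [161.0, 197.6])]
blue ((0.5777621269226074, 0.28155526518821716), (0.14833571016788483, 0.18546614050865173), 79.35027313232422)
green [(4583, [412.2, 227.9])]
green ((0.5223352909088135, -0.29646310210227966), (0.18359027802944183, 0.14684277772903442), 6.557225704193115)
```

```bash
cat >> h.py <<'E'
from scipy.spatial.transform import Rotation
def down(deg):
    "tool pointing down, tool y along heading deg"
    a=np.radians(deg);y=np.array([np.cos(a),np.sin(a),0]);z=np.array([0,0,-1.])
    return Rotation.from_matrix(np.c_[np.cross(y,z),y,z]).as_quat()
E
python3 - <<'E'
from bench import env, kinematics, monitor, eyes
from h import *; import pickle
for a in (-10.4,169.6,79.6,-100.4,91.3,-88.7):
    for p in ((.5225,.329,.105),(.64,.001,.045)):
        q=kinematics.ik(np.array(p),down(a)); print(a,p,None if q is None else q.round(2))
p=monitor.sense()["position"]; env.movel([p[0],p[1],.31],velocity=.3)
fs=[]
best=-10.4 if (q:=kinematics.ik(np.array([.53,.28,.29]),down(-10.4))) is not None and abs(q[5])<2.6 else 169.6
for pos in ((.53,.28,.29),(.49,.33,.29)):
    env.reach(pos,down(best)); env.hold(.2); f=eyes.grab_frame("wrist"); fs.append(f)
    c=-f["view"][:3,:3].T@f["view"][:3,3]; print("cam",c.round(3),f["view"][2,:3].round(3))
pickle.dump(fs,open("f1.pkl","wb")); print(best,monitor.sense()["clock"])
cv2.imwrite("pics/w1.png",cv2.resize(np.hstack([f["frame"] for f in fs])[:,:,::-1],(800,300),interpolation=cv2.INTER_AREA))
E
```

```text
-10.4 (0.5225, 0.329, 0.105) [ 0.37  0.59  1.32 -0.    1.24  0.55]
-10.4 (0.64, 0.001, 0.045) [-0.18  0.7   1.29 -0.    1.15  0.  ]
169.6 (0.5225, 0.329, 0.105) [ 0.37  0.59  1.32 -0.    1.24 -2.59]
169.6 (0.64, 0.001, 0.045) None
79.6 (0.5225, 0.329, 0.105) [ 0.37  0.59  1.32 -0.    1.24 -1.02]
79.6 (0.64, 0.001, 0.045) [-0.18  0.7   1.29 -0.    1.15 -1.57]
-100.4 (0.5225, 0.329, 0.105) [ 0.37  0.59  1.32 -0.    1.24  2.12]
-100.4 (0.64, 0.001, 0.045) [-0.18  0.7   1.29 -0.    1.15  1.57]
91.3 (0.5225, 0.329, 0.105) [ 0.37  0.59  1.32 -0.    1.24 -1.22]
91.3 (0.64, 0.001, 0.045) [-0.18  0.7   1.29 -0.    1.15 -1.77]
-88.7 (0.5225, 0.329, 0.105) [ 0.37  0.59  1.32 -0.    1.24  1.92]
-88.7 (0.64, 0.001, 0.045) [-0.18  0.7   1.29 -0.    1.15  1.37]
cam [0.544 0.363 0.471] [-0.059 -0.321 -0.945]
cam [0.505 0.413 0.471] [-0.06  -0.322 -0.945]
-10.4 4.4917
```

View pics/w1.png

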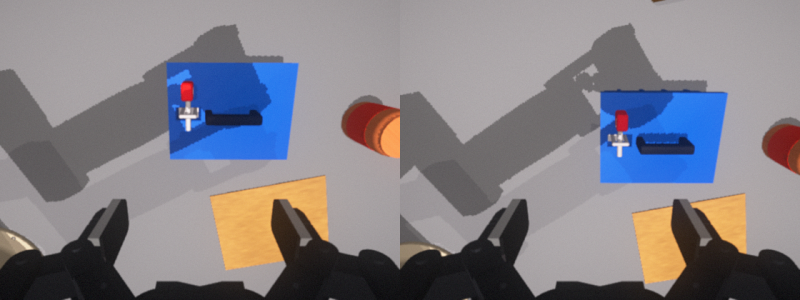

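The wrist views show the blue crate with its red grip (full-size pixels about (262,127) and (309,169)) just above the staple, and the handle near (326,164) and (371,203). Both are unobstructed.

Run:
```python
from h import *; import pickle
d=pickle.load(open("f0.pkl","rb"));T,S=d["top"],d["scene"];W=pickle.load(open("f1.pkl","rb"))
g=[(T,blobs(mask(T["frame"],"red"),(120,210,148,235))[0][1]),(S,blobs(mask(S["frame"],"red"),(350,138,382,165))[0][1])]
hd=[(T,blobs(mask(T["frame"],"dark"),(140,175,172,222))[0][1]),(S,blobs(mask(S["frame"],"dark"),(350,145,390,185))[0][1])]
for f,rp,rh in zip(W,((240,95,285,150),(285,140,335,190)),((282,145,375,180),(325,180,420,222))):
    o=blobs(mask(f["frame"],"red"),rp)[0]; g.append((f,o[1]))
    w=on_plane(f,o[2].reshape(-1,2),.125)[:,:2].astype(np.float32)
    print("red",o[0],o[1].round(1),"rect@.125",cv2.minAreaRect(w))
    o=blobs(mask(f["frame"],"dark"),rh)[0]; hd.append((f,o[1]))
    print("hand",o[0],o[1].round(1),cv2.minAreaRect(on_plane(f,o[2].reshape(-1,2),.135)[:,:2].astype(np.float32)))
    o=blobs(mask(f["frame"],"blue"),None)[0]
    print("lid",cv2.minAreaRect(on_plane(f,cv2.convexHull(o[2]).reshape(-1,2),.096)[:,:2].astype(np.float32)))
    img=f["frame"];hsv=cv2.cvtColor(img,cv2.COLOR_RGB2HSV)
    m=((hsv[...,1]<60)&(hsv[...,2]>120)).astype(np.uint8)
    b=blobs(m,(rp[0]-10,rp[3]-15,rp[2]+10,rp[3]+45))
    for o in b[:2]: print("steel",o[0],on_plane(f,o[1],.108).round(4))
for n,o in(("pin",g),("handle",hd)): print(n,"all",cross(o),"wrist",cross(o[2:]),"T+S",cross(o[:2]), "T+W",cross([o[0]]+o[2:]))
```

```text
red 410 [261.4 127.4] rect@.125 ((0.5202893018722534, 0.329610139131546), (0.024517003446817398, 0.015276475809514523), 78.99906158447266)Traceback (most recent call last):
  File "<stdin>", line 9, in <module>
IndexError: list index out of range
```

```bash
cat > m.py <<'E'
from h import *; import pickle
d=pickle.load(open("f0.pkl","rb"));T,S=d["top"],d["scene"];W=pickle.load(open("f1.pkl","rb"))
dk=lambda f:((f["frame"].max(2)<80)&(f["frame"].max(2).astype(int)-f["frame"].min(2)<45)).astype(np.uint8)
g=[(T,blobs(mask(T["frame"],"red"),(120,210,148,235))[0][1]),(S,blobs(mask(S["frame"],"red"),(350,138,382,165))[0][1])]
hd=[(T,blobs(dk(T),(140,175,172,222))[0][1]),(S,blobs(dk(S),(350,145,390,185))[0][1])]
for f,rp,rh in zip(W,((240,95,285,150),(285,140,335,190)),((282,145,375,180),(325,180,420,222))):
    o=blobs(mask(f["frame"],"red"),rp)[0]; g.append((f,o[1]))
    w=on_plane(f,o[2].reshape(-1,2),.125)[:,:2].astype(np.float32)
    print("red",o[0],o[1].round(1),"rect@.125",cv2.minAreaRect(w))
    o=blobs(dk(f),rh)[0]; hd.append((f,o[1]))
    print("hand",o[0],o[1].round(1),cv2.minAreaRect(on_plane(f,o[2].reshape(-1,2),.135)[:,:2].astype(np.float32)))
    o=blobs(mask(f["frame"],"blue"),None)[0]
    print("lid",cv2.minAreaRect(on_plane(f,cv2.convexHull(o[2]).reshape(-1,2),.096)[:,:2].astype(np.float32)))
    hsv=cv2.cvtColor(f["frame"],cv2.COLOR_RGB2HSV)
    m=((hsv[...,1]<60)&(hsv[...,2]>120)).astype(np.uint8)
    b=blobs(m,(rp[0]-10,rp[3]-15,rp[2]+10,rp[3]+45))
    for o in b[:2]: print("steel",o[0],on_plane(f,o[1],.108).round(4))
for n,o in(("pin",g),("handle",hd)): print(n,"all",cross(o),"wrist",cross(o[2:]),"T+S",cross(o[:2]), "T+W",cross([o[0]]+o[2:]))
E
python3 m.py
```

```text
red 410 [261.4 127.4] rect@.125 ((0.5202893018722534, 0.329610139131546), (0.024517003446817398, 0.015276475809514523), 78.99906158447266)
hand 1166 [325.7 166.3] ((0.5762926936149597, 0.2849484384059906), (0.01951666548848152, 0.07475829124450684), 79.54891204833984)
lid ((0.575829029083252, 0.28211379051208496), (0.14420698583126068, 0.18578600883483887), 79.54326629638672)
steel 518 [[0.5147 0.2941 0.108 ]]
steel 77 [[0.4771 0.2703 0.108 ]]
red 405 [310.3 168.8] rect@.125 ((0.5205998420715332, 0.330655962228775), (0.027747295796871185, 0.015769129619002342), 81.53965759277344)
hand 983 [367.5 207.3] ((0.5729125142097473, 0.2823899984359741), (0.022202368825674057, 0.08136734366416931), 70.75234985351562)
lid ((0.5761927366256714, 0.28469449281692505), (0.14933927357196808, 0.1857909858226776), 79.4909439086914)
steel 397 [[0.5131 0.293  0.108 ]]
steel 287 [[0.48   0.2927 0.108 ]]
pin all (array([0.52163242, 0.33013733, 0.12553705]), np.float64(0.001551319868067326)) wrist (array([0.52066514, 0.32910155, 0.12021508]), np.float64(0.00045819817958281535)) T+S (array([0.52287696, 0.32973204, 0.12617663]), np.float64(0.0004308642784780648)) T+W (array([0.52154836, 0.33007806, 0.12576633]), np.float64(0.0016314132884800575))
handle all (array([0.57618749, 0.28138884, 0.12444438]), np.float64(0.00390040187014913)) wrist (array([0.5753106 , 0.27786007, 0.11757306]), np.float64(0.0015420797465234997)) T+S (array([0.577802  , 0.28341364, 0.12313388]), np.float64(0.0013181728285120225)) T+W (array([0.57518671, 0.28184311, 0.12951268]), np.float64(0.0034204392314301103))
```

Run:
```python
from bench import env, kinematics, monitor, eyes
from h import *; import pickle
def st(t): s=monitor.sense();print(t,round(s["clock"],2),s["position"].round(4),s["contact_force"].round(1),round(s["finger_gap"],3))
q=down(-10.5);uy=np.array([.1822,.9833,0]);P=np.array([.5215,.3292,0])
env.reach(P+[0,0,.20],q); st("above")
print(env.movel(P+[0,0,.106],velocity=.12,guard=8)); st("down")
env.close_gripper(30); st("grip")
f=eyes.grab_frame("scene")
print(env.movel(P+[0,0,.106]+.05*uy,velocity=.05,guard=15)); st("pulled")
f2=eyes.grab_frame("scene")
pickle.dump((f,f2),open("f2.pkl","wb"))
c=lambda f:f["frame"][100:240,290:450,::-1]
cv2.imwrite("pics/pull.png",cv2.resize(np.hstack([c(f),c(f2)]),None,fx=2.5,fy=2.5,interpolation=cv2.INTER_CUBIC))
```

```text
above 4.96 [0.5218 0.3291 0.201 ] [-0.4  0.7  0.6] 1.001
False
down 5.89 [0.522  0.3295 0.1072] [-0.3 -0.7 -0.4] 0.999
grip 6.66 [0.5215 0.3292 0.106 ] [ 0.8 -0.6  0.7] -0.001
False
pulled 7.86 [0.5307 0.3781 0.1061] [-1.1  0.5 -0.9] -0.003
```

View pics/pull.png

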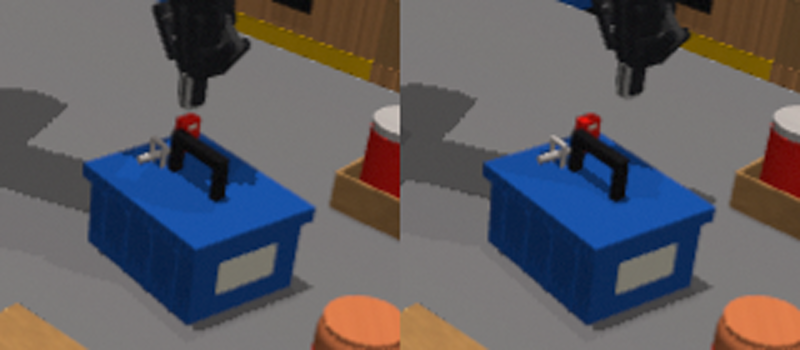

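The fingers shut on nothing (gap 0). In the scene picture their tips end near (366,142), above the still-seated grip at (365,151). The reported TCP should project to about v=156, so I'll compare the real tip with the reported TCP before going on.

Run:
```python
from bench import env, kinematics, monitor, eyes
from h import *; import pickle
s=monitor.sense();p=s["position"];print(s["joints"].round(3),p,s["clock"])
def proj(f,x):
    R,t=f["view"][:3,:3],f["view"][:3,3]
    return cv2.projectPoints(np.atleast_2d(x),cv2.Rodrigues(R)[0],t,f["mtx"],np.array([f["k1"],0,0,0.]))[0].reshape(-1,2)
out=[];d={}
for n in("scene","wrist"):
    f=eyes.grab_frame(n);d[n]=f;im=f["frame"][:,:,::-1].copy()
    pts=proj(f,[p+[0,0,k] for k in(0,.02,.04)]);print(n,pts.round(1).tolist())
    if n=="scene":
        a,b=np.array([300,60]),5
        im=cv2.resize(im[60:180,300:440],None,fx=b,fy=b,interpolation=cv2.INTER_CUBIC)[:, :400]if 0 else cv2.resize(im[80:180,330:410],None,fx=5,fy=5,interpolation=cv2.INTER_CUBIC); o,k=np.array([330,80]),5
    else: im=cv2.resize(im[220:420,180:340],None,fx=2.5,fy=2.5); o,k=np.array([180,220]),2.5
    for q,c in zip(pts,((0,255,255),(255,255,0),(255,0,255))): cv2.circle(im,tuple(int(v) for v in (q-o+.5)*k),4,c,1)
    out.append(im)
pickle.dump(d,open("f3.pkl","wb"));cv2.imwrite("pics/tip.png",np.hstack(out))
```

```text
[ 0.44   0.662  1.189 -0.     1.291  0.623] [0.53063928 0.37813657 0.10606257] 7.9083
scene [[379.2, 151.0], [380.1, 144.3], [381.0, 137.5]]
wrist [[281.4, 245.8], [281.7, 262.7], [281.9, 283.5]]
```

View pics/tip.png

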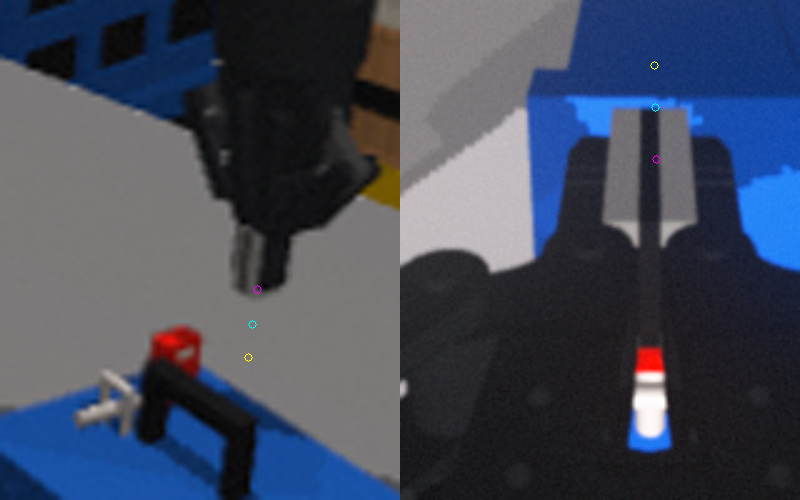

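The scene view puts the real fingertip on the magenta mark (TCP + 40 mm), with a lateral match of about 1 mm. The wrist view puts the tips' near edge close to +20 mm before I correct for the pad half width. I'll work out the tool-length error from both views.

Run:
```python
from h import *; import pickle
d=pickle.load(open("f3.pkl","rb"));p=np.array([.53064,.37814,.10606]);uy=np.array([.1822,.9833,0])
def vplane(f,uv,q,n):  # ray with plane through q, normal n
    c,r=rays(f,uv);return c+r[0]*(((q-c)@n)/(r[0]@n))
for off in(.011,0,-.011): 
    print(off,"wrist",(vplane(d["wrist"],(280,262.3),p+off*uy,uy)-p-off*uy).round(4),"scene",(vplane(d["scene"],(381.1,137.3),p+off*uy,uy)-p-off*uy).round(4))
print(cross([(d["wrist"],(280,262.3)),(d["scene"],(381.1,137.3))])[0]-p)
```

```text
0.011 wrist [-0.0009  0.0002  0.0405] scene [-0.0113  0.0021  0.0328]
0 wrist [-0.0008  0.0002  0.0196] scene [ 0.0003 -0.0001  0.0406]
-0.011 wrist [-0.0008  0.0001 -0.0013] scene [ 0.0119 -0.0022  0.0484]
[-0.00169377  0.00707433  0.03617699]
```

Both views agree that the real fingertips are 40 mm short of the reported TCP (scene 40.6, wrist 40.5), with xy correct. I'll subtract 40 mm from every commanded z and check the grasp with the finger gap.

```bash
cat >> h.py <<'E'
D=.040  # real fingertips are this much above the reported TCP
def st(t):
    from bench import monitor
    s=monitor.sense();print(t,round(s["clock"],2),"tip",(s["position"]+[0,0,D]).round(4),s["contact_force"].round(1),round(s["finger_gap"],3))
E
python3 - <<'E'
from bench import env, kinematics, monitor, eyes
from h import *; import pickle
q=down(-10.5);uy=np.array([.1822,.9833,0]);P=np.array([.5215,.3292,-D])
for p in((.46,.06,-.030),(.64,.001,.0)): print(kinematics.ik(np.array(p),q))
p=monitor.sense()["position"]
env.movel([*p[:2],.15],velocity=.2); env.release()
env.movel(P+[0,0,.19],velocity=.2); st("above")
print(env.movel(P+[0,0,.108],velocity=.08,guard=6)); st("down")
env.close_gripper(30); st("grip")
if monitor.sense()["finger_gap"]>.1:
    print(env.movel(P+[0,0,.108]+.05*uy,velocity=.05,guard=15)); st("pulled")
f2=eyes.grab_frame("scene"); f3=eyes.grab_frame("wrist")
cv2.imwrite("pics/pull2.png",np.hstack([cv2.resize(f2["frame"][80:180,310:410,::-1],(400,400),interpolation=cv2.INTER_CUBIC),cv2.resize(f3["frame"][140:420,140:420,::-1],(400,400))]))
E
```

```text
[-1.23703275e-01  5.04652036e-01  1.90428969e+00 -4.44089210e-16
  7.32650924e-01  5.95562964e-02]
[-1.81171296e-01  7.54938554e-01  1.32271785e+00 -4.44089210e-16
  1.06393625e+00  2.08827505e-03]
above 9.56 tip [0.5217 0.3289 0.1904] [-0.1  0.3 -0.2] 1.002
False
down 10.73 tip [0.5218 0.3293 0.1086] [0.6 0.1 0.5] 1.003
grip 11.37 tip [0.5216 0.3292 0.1082] [ 0.  -0.4  1.3] 0.179
False
pulled 12.52 tip [0.5306 0.3786 0.1081] [0.5 1.8 2.7] 0.18
```

View pics/pull2.png

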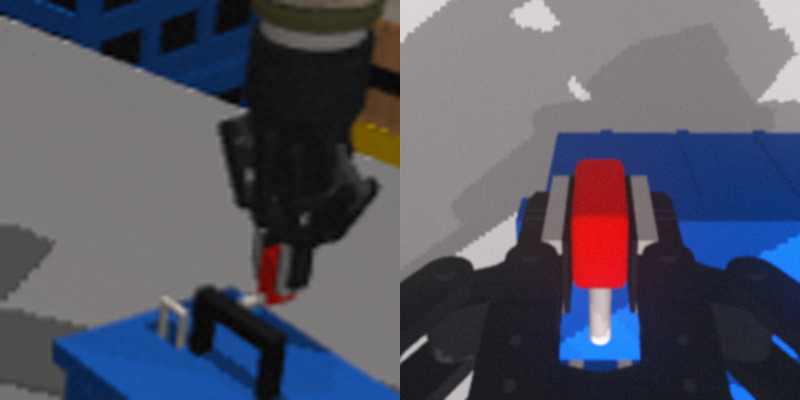

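The pin is gripped (gap 15 mm, matching the 16 mm grip) and its rod is clear of the now-empty staple. Next I set it down.

Run:
```python
from bench import env, kinematics, monitor, eyes
from h import *; import pickle
q=down(-10.5);p=monitor.sense()["position"]
env.movel([*p[:2],.21-D],velocity=.2)
env.reach([.46,.06,.17-D],q); st("over")
env.movel([.46,.06,.03-D],velocity=.15); st("near")
print(env.movel([.46,.06,.009-D],velocity=.02,guard=4)); st("touch")
env.release(); st("open")
env.movel([.46,.06,.21-D],velocity=.2); 
d={n:eyes.grab_frame(n) for n in("scene","wrist","top")};pickle.dump(d,open("f4.pkl","wb"))
cv2.imwrite("pics/pin.png",np.hstack([cv2.resize(d["scene"]["frame"][60:340,120:400,::-1],(400,400)),cv2.resize(d["wrist"]["frame"][:,:,::-1],(400,400))]))
```

```text
over 14.53 tip [0.4604 0.0605 0.17  ] [-0.6 -0.5 -0.8] 0.176
near 15.61 tip [0.4605 0.0601 0.0306] [-0.3 -0.5  0.5] 0.182
True
touch 16.44 tip [0.4599 0.06   0.0121] [-0.7  0.8  5.4] 0.184
open 17.12 tip [0.4594 0.0601 0.0118] [0.1 0.4 0. ] 1.005
```

View pics/pin.png

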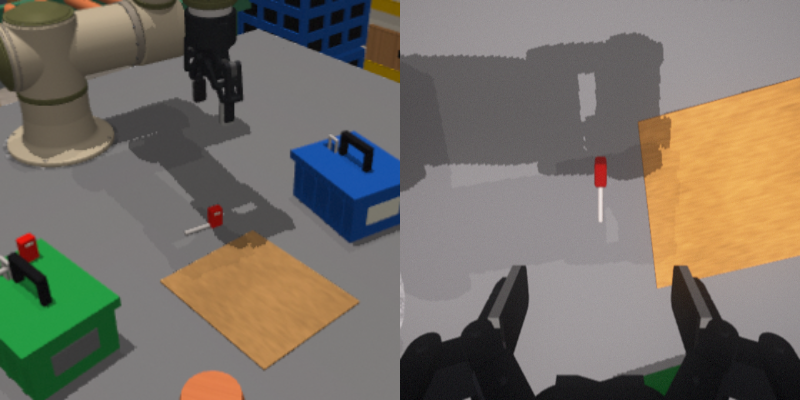

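The pin touched down at tip height 12 mm, exactly as predicted, which also confirms the 40 mm correction. It stands upright on bare table in front of the sheet. Now the lid.

Run:
```python
from bench import env, kinematics, monitor, eyes
from h import *; import pickle
d=pickle.load(open("f4.pkl","rb"));T=d["top"]
o=blobs(mask(T["frame"],"blue"),(110,145,210,250))[0];print("lid",cv2.minAreaRect(on_plane(T,o[2].reshape(-1,2),.096)[:,:2].astype(np.float32)))
q=down(79.5);H=np.array([.577,.282,-D])
env.reach(H+[0,0,.22],q); st("above")
print(env.movel(H+[0,0,.116],velocity=.12,guard=6)); st("down")
env.close_gripper(60); st("grip")
if monitor.sense()["finger_gap"]>.1:
    print(env.movel(H+[0,0,.146],velocity=.05,guard=25)); st("lift")
    print(env.movel(H+[0,0,.25],velocity=.15)); st("up")
d={n:eyes.grab_frame(n) for n in("scene","wrist")};pickle.dump(d,open("f5.pkl","wb"))
cv2.imwrite("pics/lid.png",np.hstack([cv2.resize(d["scene"]["frame"][40:240,280:480,::-1],(400,400)),cv2.resize(d["wrist"]["frame"][:,:,::-1],(400,300))[:, :]]) if 0 else np.hstack([cv2.resize(d["scene"]["frame"][40:240,280:480,::-1],(400,400)),cv2.resize(d["wrist"]["frame"][:,:,::-1],(400,400))]))
```

```text
lid ((0.5777115821838379, 0.2817349433898926), (0.14821308851242065, 0.185663640499115), 79.3720474243164)
above 19.5 tip [0.577  0.2813 0.2198] [-0.8  0.1  0.2] 1.001
False
down 20.52 tip [0.5775 0.2821 0.117 ] [-0.9 -0.2 -0.4] 1.0
grip 21.17 tip [0.5771 0.2821 0.1163] [-0.5  0.6  2. ] 0.151
False
lift 21.92 tip [0.5768 0.2819 0.1457] [-0.2 -0.3 -2.6] 0.155
False
up 22.76 tip [0.5765 0.2819 0.2487] [-0.2 -0.5 -2.7] 0.151
```

View pics/lid.png

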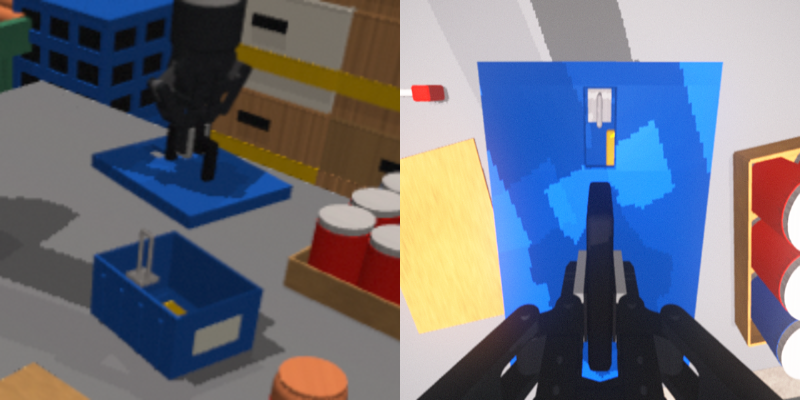

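The lid hangs level in the grip (weight 2.7 N, gap 13 mm) and the crate is open. Now I lay it on the sheet.

Run:
```python
from bench import env, kinematics, monitor, eyes
from h import *; import pickle
q=down(91.3);C=np.array([.6405,.0008,-D])
env.movel(C+[0,0,.22],velocity=.15,frame=q); st("over")
env.movel(C+[0,0,.055],velocity=.12); st("near")
print(env.movel(C+[0,0,.036],velocity=.02,guard=4)); st("touch")
env.release(); st("open")
env.movel(C+[0,0,.22],velocity=.15); env.reach([.45,.0,.30-D],down(91.3)); env.hold(.5); st("clear")
d={n:eyes.grab_frame(n) for n in("scene","top")};pickle.dump(d,open("f6.pkl","wb"));T,S=d["top"],d["scene"]
b=blobs(mask(T["frame"],"blue"),(225,110,345,250),50)
print("lid@.02",cv2.minAreaRect(on_plane(T,cv2.convexHull(b[0][2]).reshape(-1,2),.020)[:,:2].astype(np.float32)))
rt=blobs(mask(T["frame"],"red"),(390,245,420,275));rs=blobs(mask(S["frame"],"red"),(125,215,155,248))
print("gpin",cross([(T,rt[0][1]),(S,rs[0][1])]))
cv2.imwrite("pics/end.png",np.hstack([cv2.resize(S["frame"][:,:,::-1],(400,300)),cv2.resize(T["frame"][:,:,::-1],(400,300))]))
```

```text
over 24.94 tip [0.6405 0.0014 0.2201] [-0.2  0.3 -2.5] 0.153
near 26.47 tip [0.6409 0.0007 0.0558] [ 0.2  0.  -2.2] 0.156
True
touch 27.18 tip [0.6403 0.0008 0.0402] [-0.3  0.1  4.3] 0.154
open 27.88 tip [0.6396 0.001  0.0392] [ 0.5 -0.  -0.2] 0.999
clear 30.58 tip [0.4501 0.     0.2999] [ 0.5 -0.7 -0.8] 0.999
lid@.02 ((0.6409372091293335, 0.002531297504901886), (0.18042610585689545, 0.1431601643562317), 1.3341432809829712)
gpin (array([ 0.45534227, -0.27233328,  0.11677954]), np.float64(2.352357849692222e-05))
```

View pics/end.png

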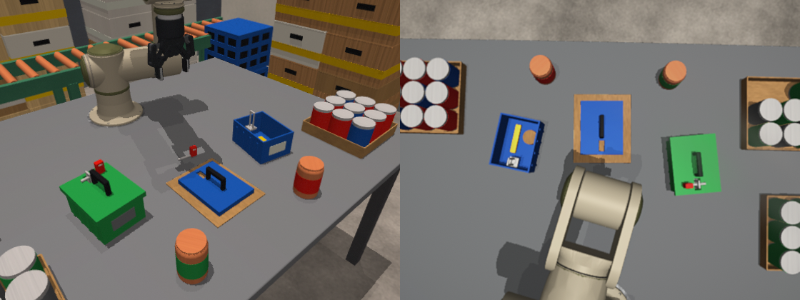

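The lid lies handle up, centred and square on the sheet. The pin is upright on bare table, the green crate is unchanged, and the arm is clear of everything.

```bash
python3 -c "
from bench import job
print(job.hand_in())"
```

```text
the job is handed in; nothing more can be done
None
```

The job is done and handed in. The blue crate's pin stands upright on bare table at about (0.46, 0.06), and its lid lies handle up in the middle of the cardboard sheet. The robot clock read about 31 s of the 54 s limit.

**Missed grasp:** My first grasp of the pin closed on nothing, just above its grip, and nothing was disturbed. Two camera views showed the real fingertips sit 40 mm short of the reported TCP, so I corrected every later height by that amount. The touchdown heights then matched: the pin's tip height was 12 mm as predicted, and the lid's was 40 mm, also as predicted.

**Last checks:**
- **Lid:** its centre measured (0.641, 0.0025) against the sheet centre at (0.6405, 0.001), with the same yaw of 1.3°. It was set down with a guarded touch of a few newtons.
- **Green crate:** its pin did not move in xy (under 0.1 mm), and the lid is still shut in the last picture.
- **Arm:** it is clear of everything, and the contact force readings are within noise.

**Disagreements:**
- Heights from the camera views scattered by up to about 15 mm. The handle read 118–130 mm against 135 mm expected, and the sheet read −10 mm. I used the text heights there, and the guarded contacts confirmed them.
- The lid outline in the last picture measured 180 x 143 mm against 186 x 146 mm, probably because the mask trimmed its edges.

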